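# Set the length stop and load an offcut in a crosscut jig

### The job

Get the short board ready to be sawn to length in the crosscut jig. First slide the length stop by its orange knob all the way along its track, away from the saw slot, until it is fully home against the dark steel end collar; then lay the board flat on the jig's base, lengthwise along the fence, and push it up flush against the fence with its end butted against the stop. Leave the tape measure and the calliper where they lie.

Things in the scene. Friction and masses are not known exactly. Their poses are not given: they have to be found in the camera images.
- saw_jig: Crosscut jig, fixed to the bench: plywood base 150 (x) x 260 (y) mm, its top 22 mm above the bench, with a dark wooden fence along its far edge. Origin: centre of its underside; x points across the base towards the fence, y along the fence, z up. Free base in front of the fence: x = -75 to +45 mm.
- fence_foot (a point): Where the fence's front face (it looks to the jig's -x) meets the base top, at the jig's y = 0; axes as the jig's. The fence runs the base's whole length, is 22 mm thick and 34 mm high above the base. On it lies an aluminium track 22 mm wide and 10 mm high, its top 66 mm above the bench, with the dark steel end collar (14 mm long, centre at y = +82 mm, top 78 mm above the bench).
- saw_slot (a point): Top of the 3 mm wide saw slot in the fence's front face, at the jig's y = -50 mm. Between it and the end collar the stop slides.
- length_stop (a joint): Position of the length stop along the track, in m: 0 is nearest the saw slot, 0.080 is fully home against the end collar; it grows towards the jig's +y. It moves in a straight line along the jig's y, drags with about 2.5 N and stays where it is left. Fully home, its working face lies at the jig's y = +50 mm.
- stop_knob (a point): Centre of the orange star knob on the length stop, above the track's middle line, 94.5 mm above the bench: 32 mm across, 26 mm high, upright, does not turn. 18 mm below this point is the top of the aluminium saddle, 30 mm long in y, reaching from 40 mm before (-x) to 13 mm behind the knob's axis. Moves with the stop.
- stop_face (a point): Working face of the length stop at the fence's front face and base top (22 mm above the bench); axes as the jig's. It looks to the jig's -y, towards the saw slot. The stop's foot reaches 29 mm from the fence to -x, is 18 mm thick to +y and stands from 2 mm above the base up to the saddle. Moves with the stop.
- board: Short board, a light brown wooden offcut 38 (x) x 120 (y) x 19 (z) mm, 45 g, loose. Origin: centre of its underside; y along its length, z up. It starts lying flat on the bench to the right of the jig. Either end and either broad face may be used. In its place its centre is 19 mm from the fence's face and 60 mm from the stop's face.
- tape_measure: Yellow tape measure 43 x 90 x 62 mm, loose, near the front edge of the bench, in front of the jig and the board; leave it alone. Origin: centre of its underside.
- calliper: Steel dial calliper 68 x 210 x 14 mm, loose, lying flat behind and to the right of the jig; leave it alone. Origin: centre of its underside.

How it is judged:
By the outcome, as a careful person would: the job done as asked, in the order asked, and still so for the second after the job is handed in, with the robot touching nothing.
It also fails if it takes over 72 s, if anything falls off the work surface, if the arm or the gripper's body presses on something with over 40 N, if the wrist force passes 120 N, or if a joint passes its speed limit or range.

### The arm

A 6-joint arm with a two-finger parallel gripper is mounted at the origin on a cart in front of the work surface, level with it; the furniture and walls round the work are solid. World frame = base frame: x ahead of the robot, y to its left, z up, the work surface at z = 0. Lengths are in m, angles in rad, forces in N, time in s.
With the tool pointing down it reaches from about 0.3 to 0.875 m from the base axis. Payload 6.4 kg.
Tool frame: the origin (TCP) lies between the finger pads; the fingertips stand 11 mm ahead of it and the grasp point (between the pads) lies 8 mm behind it; z points along the fingers, y is the line along which they close (so a half turn about z gives the same grasp; the last joint's range is limited). The gripper opens to 85 mm and grips with 20 to 120 N. Pads are 22 mm wide; open, the fingers measure 114 mm over their backs; the gripper's body (76 mm by 85 mm) begins 54 mm behind the grasp point. The pads swing forward as they close: fully open they stand 13 mm farther back than shut.
Start: joints at [1, 0.181, 1.607, -0, 1.354, -0.206], TCP at [0.205, 0.537, 0.242] pointing down, gripper open.
Joint ranges: [-2.99, 2.99], [-0.89, 2.07], [0.3, 2.58], [-1.14, 4.28], [0, 2.63], [-3.12, 3.12]. Speed limits (rad/s): [2.57, 2.57, 3.01, 3.14, 3.14, 3.14].

### API

Orientations are given as a unit quaternion [w, x, y, z].
In Python, from cell import arm gives the robot as it stands.
- The arm moves only by the tool apply_moves, never from a script. Its argument "plan" is a list that holds one entry, the list of rows, each a list of 7 numbers: the shift along the world's x, y, z in m, then the turn, a rotation vector about the world's x, y, z in degrees, then the finger opening in m, from 0 to 0.0854. In form: [[[tx, ty, tz, ax, ay, az, jaw], ...]]. A call has 1 to 8 rows; each row shifts and turns the commanded pose from where the row before left it; what a row does not reach is not made up. A row lasts 1/10 s, in which the tool goes at most 50 mm and 8.59 degrees, less where a joint would pass 70% of its speed; a pose out of reach is approached as far as the arm can. A call is refused whole if a number of a shift passes 0.05 or a number of a turn 8.59, either way. A call with a gripper value outside its range is refused whole. The fingers move at their own pace and stop on an object; "grip_force" is the grip in N (left out, the last holds). Time passes only in rows, so rows that do not move let the fingers close. It gives the time, the measured TCP pose, the force, the opening and the grip force at its end, in the units of the state.
- arm.sense(): the state, without advancing time (a new reading comes with each control period).
- arm.camera(name): name is "scene" or "side" or "wrist"; returns a dict with "image" (480x640x3 uint8, red, green, blue), "z_map" (480x640 float32, m along the optical axis (not along the pixel's ray), 0 where there is no reading), "vfov" (degrees; the focal length in pixels is half the picture's height over the tangent of half this angle, whatever the lens; pixels are square), "cx", "cy" (the principal point, pixels), "world_from_camera" (4x4, takes a point from camera to world coordinates); the wrist camera has in their place "T_tool_cam" (4x4, takes a point from camera to tool coordinates, whose origin is the TCP and whose axes are the flange's). Camera axes: x right, y up, looking along -z (the intrinsics and any distortion apply to the point x, -y, -z); pixel columns grow to the right and rows downward; lengths in m; the calibration is good to about 2 mm. A picture is of the moment at which its call begins: read the wrist's pose just before it.
- arm.finish_job(): hands the job in; it is judged then, once.
The state is a dict: "time_s": time; "qpos": joint angles; "joint_velocities": joint speeds; "tau": joint torques, N m; "tool_pos": TCP position; "orientation": TCP orientation; "wrist_force": force on the tool from outside, world axes, zero at the start; "ft_torque": the same for the moment, N m; "grip_width": finger opening in m; "gripper_force": force on a finger pad.
Only numpy, scipy, OpenCV 4.12 (cv2) and the standard library are available. Lean on these libraries where they do the work, as an engineer would, in place of code of your own. Each camera call takes 0.05 s, during which the arm holds its last target. There are 200 camera calls.

## Working session

There is one attempt and no reset: what is moved stays moved. The work goes in short steps, Python scripts to look and compute and a tool call to move; the robot and the scene stay as the last step left them, time stands still between calls to the robot, and variables do not carry over. Pictures are saved under pics/ and viewed, at most 10 in all, crops included, and the job is handed in when it is done.

Besides the shell and the picture viewer there is one more tool, called after ">>>" as name([rows], argument=value, ...), one row to a line, values as JSON. apply_moves: Moves the arm, as the interface text tells. Its arguments: {"type":"object","properties":{"plan":{"type":"array","items":{"type":"array","items":{"type":"array","items":{"type":"number"}}}},"grip_force":{"type":"number"}},"required":["plan"]}

```bash
mkdir -p pics
cat > h.py <<'E'
import numpy as np, cv2
from cell import arm
def shot(n,save=None):
    c=arm.camera(n)
    if save: cv2.imwrite('pics/'+save,c['image'][:,:,::-1])
    return c
def cloud(c,T=None):
    z=c['z_map'];f=240/np.tan(np.radians(c['vfov'])/2)
    v,u=np.mgrid[0:480,0:640]
    P=np.stack([(u-c['cx'])/f*z,-(v-c['cy'])/f*z,-z],-1)
    T=c['world_from_camera'] if T is None else T
    return P@T[:3,:3].T+T[:3,3]
E
python3 - <<'E'
from h import *
s=arm.sense();print(s['time_s'],s['tool_pos'],s['orientation'],s['grip_width'])
for n in('scene','side'):
    c=shot(n,n+'0.png');print(n,{k:c[k] for k in c if k not in('image','z_map')})
    np.savez('/tmp/'+n,img=c['image'],P=cloud(c),z=c['z_map'])
E
```

```text
0.0 [0.20485368 0.53671894 0.24141817] [-3.14870180e-04  1.81405441e-01  9.83408023e-01 -7.91489794e-04] 0.08574300158641543
scene {'vfov': 49.18310433616811, 'cx': 310.8904260084792, 'cy': 234.5225223357802, 'world_from_camera': array([[-0.78630895,  0.4107998 , -0.46147779,  0.11646105],
       [-0.6178306 , -0.52510497,  0.58527782,  0.29029086],
       [-0.00189227,  0.74532429,  0.66669943,  0.69743218],
       [ 0.        ,  0.        ,  0.        ,  1.        ]])}
side {'vfov': 49.04658381547121, 'cx': 322.6960918395932, 'cy': 244.5637135667856, 'world_from_camera': array([[ 0.98751099,  0.05726688, -0.14677378,  0.37455947],
       [-0.15752516,  0.34230673, -0.92628933, -1.11234954],
       [-0.00280405,  0.93784146,  0.34705264,  0.4168631 ],
       [ 0.        ,  0.        ,  0.        ,  1.        ]])}
```

View pics/scene0.png

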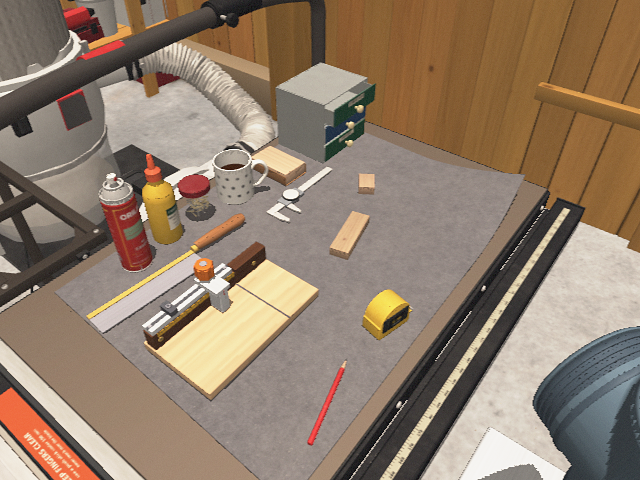

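View pics/side0.png

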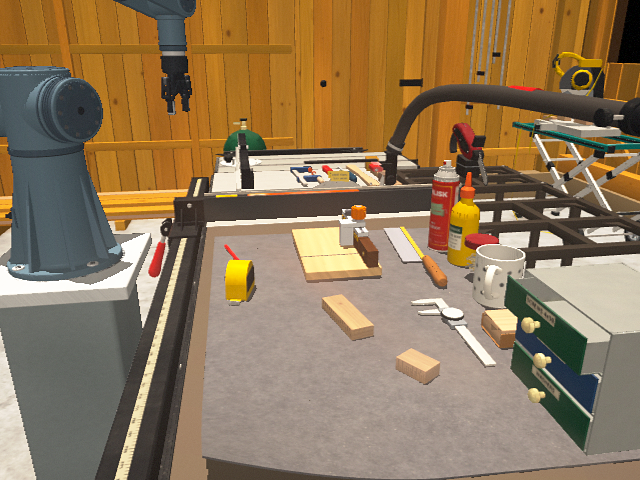

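The scene view shows the jig, with the knob at (204,268) and the collar end at about (150,330). The board is at (350,234), the tape at (387,313) and the calliper at (290,195). In the side view the knob is at (358,212) and the board at (347,316). Next I'll measure these from both clouds.

Run:
```python
from h import *
def near(P,px,r):
    v,u=np.mgrid[0:480,0:640]; return np.hypot(u-px[0],v-px[1])<r
for n,kb,bb,jg in(('scene',(204,268),(350,234),(225,330)),('side',(358,212),(347,316),(335,255))):
    d=np.load(f'/tmp/{n}.npz');I=d['img'];P=d['P'];ok=d['z']>0
    hsv=cv2.cvtColor(I,cv2.COLOR_RGB2HSV)
    m=near(P,kb,18)&ok&(hsv[...,0]<15)&(hsv[...,1]>190)&(hsv[...,2]>120)&(P[...,2]>.06)
    K=P[m];print(n,'knob n',len(K),'lo',np.percentile(K,3,axis=0).round(4),'hi',np.percentile(K,97,axis=0).round(4))
    T=K[K[:,2]>np.percentile(K[:,2],95)-.004];print('  top mean',T.mean(0).round(4), 'mid', ((T.min(0)+T.max(0))/2).round(4))
    m=near(P,bb,40)&ok&(P[...,2]>.013)&(P[...,2]<.027)
    B=P[m];print(' board n',len(B),'z',np.median(B[:,2]).round(4));
    (c,s,a)=cv2.minAreaRect((B[:,:2]*1000).astype(np.float32));print('  rect',c,s,a)
    m=near(P,jg,110)&ok&(P[...,2]>.018)&(P[...,2]<.028)&(hsv[...,1]>50)&~near(P,bb,45)
    k,l,st,_=cv2.connectedComponentsWithStats(m.astype(np.uint8));i=1+st[1:,4].argmax()
    J=P[l==i];print(' jig n',len(J),'z',np.median(J[:,2]).round(4));(c,s,a)=cv2.minAreaRect((J[:,:2]*1000).astype(np.float32));print('  rect',c,s,a)
    m=near(P,jg,110)&ok&(P[...,2]>.060)&(P[...,2]<.072);F=P[m];print(' track z',np.median(F[:,2]));print('  rect',cv2.minAreaRect((F[:,:2]*1000).astype(np.float32)))
```

```text
scene knob n 227 lo [ 0.602  -0.0774  0.0865] hi [ 0.6261 -0.0511  0.1092]
  top mean [ 0.6151 -0.0661  0.1076] mid [ 0.6152 -0.0656  0.1077]
 board n 873 z 0.0197
  rect (532.98046875, -360.97064208984375) (39.34607696533203, 125.96758270263672) 13.771644592285156
 jig n 9508 z 0.0226
  rect (560.1214599609375, -69.90940856933594) (261.6604309082031, 150.1786651611328) 89.77651977539062
 track z 0.0664595284381242
  rect ((602.9338989257812, -31.767494201660156), (177.29525756835938, 54.13817596435547), 89.3016586303711)
side knob n 145 lo [ 0.6017 -0.084   0.0839] hi [ 0.6273 -0.0636  0.1057]
  top mean [ 0.614  -0.0758  0.1036] mid [ 0.6162 -0.0721  0.1047]
 board n 946 z 0.0187
  rect (531.4827880859375, -360.8053894042969) (39.393035888671875, 123.42085266113281) 13.678326606750488
 jig n 2504 z 0.0217
  rect (557.4854736328125, -71.06349182128906) (148.3538818359375, 265.1659851074219) 0.8927190899848938
 track z 0.062250670948160725
  rect ((610.3984985351562, 89.83071899414062), (693.223388671875, 488.245849609375), 85.95023345947266)
```

>>> apply_moves([
  [[0.03,-0.042,0.008,0,0,-8.5,0.08],[0.03,-0.042,0.008,0,0,-8.5,0.08],[0.03,-0.042,0.008,0,0,-8.5,0.08],[0.03,-0.042,0.008,0,0,-8.5,0.08],[0.03,-0.042,0.008,0,0,-8.5,0.08],[0.03,-0.042,0.008,0,0,-8.5,0.08],[0.03,-0.042,0.008,0,0,-8.5,0.08],[0.03,-0.042,0.008,0,0,-8.5,0.08]],
])

```text
time_s: 0.9
tool_pos: [0.4354, 0.2137, 0.3037]
orientation: [-0.0, 0.702, 0.712, -0.0]
wrist_force: [0.5, -0.2, 0.5]
grip_width: 0.0799
gripper_force: 0.0
```

>>> apply_moves([
  [[0.03,-0.042,0,0,0,-1,0.07],[0.03,-0.042,0,0,0,0,0.07],[0.03,-0.042,0,0,0,0,0.07],[0.03,-0.042,0,0,0,0,0.07],[0.02,-0.042,0,0,0,0,0.07],[0.0,-0.035,0,0,0,0,0.07],[0,0,0,0,0,0,0.07],[0,0,0,0,0,0,0.07]],
])

```text
time_s: 1.7
tool_pos: [0.5708, -0.0248, 0.3029]
orientation: [-0.001, 0.707, 0.707, -0.0]
wrist_force: [-0.5, -0.0, 0.7]
grip_width: 0.0701
gripper_force: 0.0
```

```bash
cat >> h.py <<'E'
from scipy.spatial.transform import Rotation as R
def wrist(save=None):
    s=arm.sense();c=shot('wrist',save);T=np.eye(4);w,x,y,z=s['orientation']
    T[:3,:3]=R.from_quat([x,y,z,w]).as_matrix();T[:3,3]=s['tool_pos']
    return s,c,cloud(c,T@c['T_tool_cam'])
E
python3 - <<'E'
from h import *
s,c,P=wrist('w1.png');np.savez('/tmp/w1',img=c['image'],P=P,z=c['z_map']);print(s,c['T_tool_cam'].round(3))
E
```

```text
{'time_s': 1.7, 'qpos': array([-2.51256538e-01,  1.28836822e-01,  1.54340717e+00,  4.03575427e-04,
        1.47077202e+00, -2.51014530e-01]), 'joint_velocities': array([ 0.03801867, -0.01439231,  0.0048915 ,  0.00366362,  0.0002243 ,
        0.00340466]), 'tau': array([ -1.46797646, -42.74131894, -36.81629777,  -0.15644298,
        -0.05237173,  -0.06666427]), 'tool_pos': array([ 0.57082218, -0.02477272,  0.30290279]), 'orientation': array([-7.14733028e-04,  7.07206493e-01,  7.07006669e-01, -1.89604473e-04]), 'wrist_force': array([-0.46814243, -0.01395684,  0.72746223]), 'ft_torque': array([ 0.06712199, -0.01834809, -0.04841572]), 'gripper_force': 0.0, 'grip_width': 0.07010006350211716} [[-0.002  0.947  0.323  0.083]
 [ 1.     0.002  0.001 -0.001]
 [ 0.     0.323 -0.947 -0.13 ]
 [ 0.     0.     0.     1.   ]]
```

View pics/w1.png

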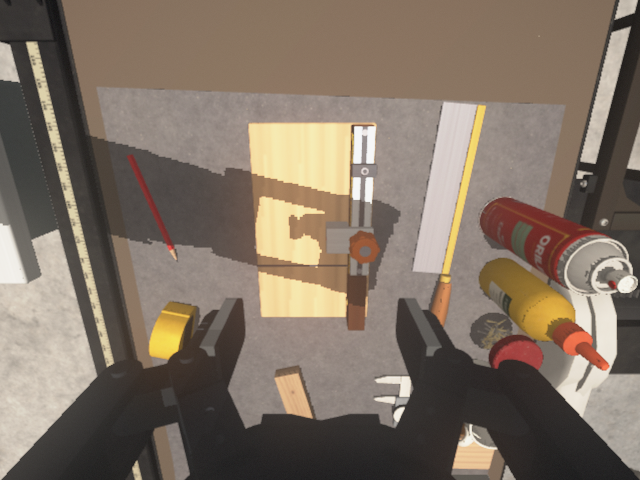

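The wrist view shows the knob at (363,249), the collar at (364,170) and the near part of the board at (295,390). The fence runs almost straight up the picture at column ~352.

Run:
```python
from h import *
d=np.load('/tmp/w1.npz');I=d['img'];P=d['P'];ok=d['z']>0
v,u=np.mgrid[0:480,0:640];hsv=cv2.cvtColor(I,cv2.COLOR_RGB2HSV)
m=ok&(np.hypot(u-363,v-249)<22)&(hsv[...,1]>180)&(hsv[...,0]<18)&(P[...,2]>.09);K=P[m]
T=K[K[:,2]>np.percentile(K[:,2],90)-.005];print('knob',len(T),T.min(0),T.max(0),cv2.minEnclosingCircle((T[:,:2]*1000).astype(np.float32)))
m=ok&(P[...,2]>.017)&(P[...,2]<.029)&(u>240)&(u<352)&(v>115)&(v<322)
k,l,st,_=cv2.connectedComponentsWithStats(m.astype(np.uint8));i=1+st[1:,4].argmax();J=P[l==i]
print('jig',np.median(J[:,2]),cv2.minAreaRect((J[:,:2]*1000).astype(np.float32)))
# rail-edge lines: first x where z jumps >.04, per y, away from the stop
pts=[]
for r in list(range(130,160))+list(range(180,212))+list(range(275,315)):
    row=P[r,330:380];h=np.where(row[:,2]>.045)[0]
    if len(h): pts.append(row[h[0]])
pts=np.array(pts);print('fence edge fit',np.polyfit(pts[:,1],pts[:,0],1),np.median(pts[:,0]))
m=ok&(u>345)&(u<385)&(v>115)&(v<335)&(P[...,2]>.05)
F=P[m];print('fence y',np.percentile(F[:,1],[.5,99.5]))
m=ok&(u>345)&(u<385)&(v>150)&(v<190)&(P[...,2]>.074);print('collar',P[m].min(0),P[m].max(0))
```

```text
Traceback (most recent call last):
IndexError: index -1 is out of bounds for axis 0 with size 0
```

Run:
```python
from h import *
d=np.load('/tmp/w1.npz');I=d['img'];P=d['P']
for p in [(363,249),(300,200),(200,130),(364,170),(357,310)]: print(p,d['z'][p[1],p[0]],P[p[1],p[0]].round(4),I[p[1],p[0]])
c=arm.camera('wrist');print({k:c[k] for k in c if k not in('image','z_map')},(c['z_map']>0).mean())
```

```text
(363, 249) 0.34770432 [ 0.6142 -0.0644  0.1077] [119 108 104]
(300, 200) 0.41994923 [ 0.5447 -0.0319  0.0204] [174 134  98]
(200, 130) 0.4142608 [ 0.4221  0.0511 -0.0015] [150 140 132]
(364, 170) 0.35077104 [0.6157 0.0124 0.0783] [147 138 135]
(357, 310) 0.4302951 [ 0.6168 -0.1674  0.0554] [125  84  64]
{'vfov': 70.98493422749115, 'cx': 320.0622871528434, 'cy': 238.13595704282915, 'T_tool_cam': array([[-1.63464115e-03,  9.46513593e-01,  3.22659800e-01,
         8.30858191e-02],
       [ 9.99998662e-01,  1.52595189e-03,  5.89799996e-04,
        -5.32687432e-04],
       [ 6.58903814e-05,  3.22660332e-01, -9.46514821e-01,
        -1.30346158e-01],
       [ 0.00000000e+00,  0.00000000e+00,  0.00000000e+00,
         1.00000000e+00]])} 0.9960970052083333
```

Run:
```python
from h import *
d=np.load('/tmp/w1.npz');P=d['P'];ok=d['z']>0
v,u=np.mgrid[0:480,0:640]
m=ok&(np.hypot(u-363,v-249)<30)&(P[...,2]>.1)&(P[...,2]<.12);T=P[m]
print('knob',len(T),T.min(0),T.max(0),cv2.minEnclosingCircle((T[:,:2]*1000).astype(np.float32)))
m=ok&(P[...,2]>.014)&(P[...,2]<.029)&(u>240)&(u<352)&(v>115)&(v<322)
k,l,st,_=cv2.connectedComponentsWithStats(m.astype(np.uint8));i=1+st[1:,4].argmax();J=P[l==i]
print('jig',np.median(J[:,2]),cv2.minAreaRect((J[:,:2]*1000).astype(np.float32)))
pts=[]
for r in list(range(130,160))+list(range(180,212))+list(range(275,315)):
    row=P[r,330:380];h=np.where(row[:,2]>.045)[0]
    if len(h): pts.append(row[h[0]])
pts=np.array(pts);print('fence edge fit',np.polyfit(pts[:,1],pts[:,0],1),np.median(pts[:,0]))
m=ok&(u>345)&(u<385)&(v>115)&(v<335)&(P[...,2]>.05);F=P[m];print('fence y',np.percentile(F[:,1],[.5,99.5]))
m=ok&(u>345)&(u<385)&(v>150)&(v<190)&(P[...,2]>.074);print('collar',P[m].min(0),P[m].max(0))
```

```text
knob 627 [ 0.60199236 -0.08252086  0.10002963] [ 0.63276253 -0.05137123  0.10877292] ((616.7849731445312, -67.16543579101562), 15.982076644897461)
jig 0.020752768801671873 ((546.1050415039062, -70.93612670898438), (259.97967529296875, 120.93083953857422), 89.92955017089844)
fence edge fit [-0.04056361  0.60113286] 0.6053572379399187
fence y [-0.1963551   0.05580705]
collar [0.60374111 0.00455031 0.07401538] [0.6296993  0.01808856 0.07842958]
```

>>> apply_moves([
  [[0.022,-0.021,-0.03,0,0,0,0.06],[0.0235,-0.0217,-0.04,0,0,0,0.06],[0,0,-0.04,0,0,0,0.06],[0,0,-0.03,0,0,0,0.06],[0,0,-0.02,0,0,0,0.06],[0,0,0,0,0,0,0.06],[0,0,0,0,0,0,0.06]],
])

```text
time_s: 2.5
tool_pos: [0.6163, -0.0651, 0.1451]
orientation: [0.0, 0.706, 0.708, 0.0]
wrist_force: [0.8, 0.3, 0.0]
grip_width: 0.0599
gripper_force: 0.0
```

>>> apply_moves([
  [[0,-0.0025,-0.025,0,0,0,0.06],[0,0,-0.02,0,0,0,0.06],[0,0,-0.005,0,0,0,0.06],[0,0,0,0,0,0,0.03],[0,0,0,0,0,0,0.025],[0,0,0,0,0,0,0.025],[0,0,0,0,0,0,0.025],[0,0,0,0,0,0,0.025]],
], grip_force=30)

```text
time_s: 3.3
tool_pos: [0.6171, -0.069, 0.0967]
orientation: [0.001, 0.706, 0.708, 0.001]
wrist_force: [-2.7, 1.9, 7.0]
grip_width: 0.0278
gripper_force: 29.6
```

>>> apply_moves([
  [[0,0.008,0.001,0,0,0,0.025],[0,0.012,0,0,0,0,0.025],[0,0.012,0,0,0,0,0.025],[0,0.01,0,0,0,0,0.025],[0,0.006,0,0,0,0,0.025],[0,0.003,0,0,0,0,0.025],[0,0,0,0,0,0,0.025],[0,0,0,0,0,0,0.025]],
])

```text
time_s: 4.1
tool_pos: [0.617, -0.0161, 0.0967]
orientation: [0.001, 0.706, 0.708, 0.001]
wrist_force: [-0.6, 0.8, 6.9]
grip_width: 0.0277
gripper_force: 30.6
```

>>> apply_moves([
  [[0,0.003,0,0,0,0,0.025],[0,0.002,0,0,0,0,0.025],[0,0.001,0,0,0,0,0.025],[0,0.001,0,0,0,0,0.025],[0,0,0,0,0,0,0.025],[0,0,0,0,0,0,0.025]],
])

```text
time_s: 4.7
tool_pos: [0.617, -0.0128, 0.0967]
orientation: [0.002, 0.706, 0.708, -0.001]
wrist_force: [-1.3, -11.6, 5.1]
grip_width: 0.0276
gripper_force: 30.5
```

>>> apply_moves([
  [[0,0.002,0,0,0,0,0.025],[0,0.001,0,0,0,0,0.025],[0,0,0,0,0,0,0.025],[0,0,0,0,0,0,0.025]],
])

```text
time_s: 5.1
tool_pos: [0.617, -0.0125, 0.0967]
orientation: [0.004, 0.707, 0.708, -0.002]
wrist_force: [-1.7, -21.2, 4.3]
grip_width: 0.028
gripper_force: 30.4
```

>>> apply_moves([
  [[0,-0.003,0,0,0,0,0.025],[0,0,0,0,0,0,0.06],[0,0,0,0,0,0,0.06],[0,0,0,0,0,0,0.06],[0,0,0.03,0,0,0,0.06],[0,0,0.05,0,0,0,0.06],[-0.01,-0.03,0.05,0,0,0,0.06],[-0.02,-0.05,0.03,0,0,0,0.06]],
])

```text
time_s: 5.9
tool_pos: [0.5931, -0.075, 0.2462]
orientation: [0.002, 0.705, 0.709, 0.002]
wrist_force: [1.3, -0.5, 1.1]
grip_width: 0.0599
gripper_force: 0.0
```

>>> apply_moves([
  [[-0.015,-0.05,0.02,0,0,6.5,0.06],[0,0,0,0,0,7,0.06],[0,0,0,0,0,0,0.06],[0,0,0,0,0,0,0.06]],
])

```text
time_s: 6.3
tool_pos: [0.5777, -0.1205, 0.2593]
orientation: [-0.001, 0.619, 0.785, 0.0]
wrist_force: [0.3, 1.0, -0.2]
grip_width: 0.0603
gripper_force: 0.0
```

Run:
```python
from h import *
s,c,P=wrist('w2.png');np.savez('/tmp/w2',img=c['image'],P=P,z=c['z_map']);print(s['time_s'],s['tool_pos'],s['orientation'])
```

```text
6.3 [ 0.57774648 -0.12045942  0.25925785] [-7.48547248e-04  6.19377964e-01  7.85092586e-01  9.03492921e-05]
```

View pics/w2.png

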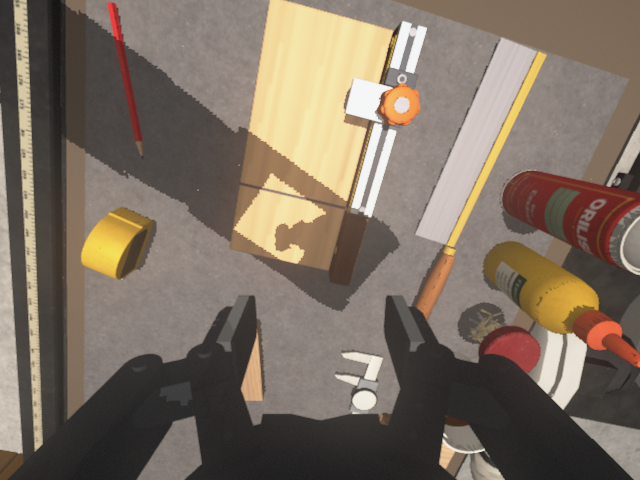

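The stop's saddle now sits against the collar: knob at (400,105), collar at (402,78). I'll get the numbers, then go to the board.

Run:
```python
from h import *
d=np.load('/tmp/w2.npz');P=d['P'];ok=d['z']>0
v,u=np.mgrid[0:480,0:640]
m=ok&(np.hypot(u-400,v-105)<30)&(P[...,2]>.1)&(P[...,2]<.12);T=P[m]
print('knob',T.min(0),T.max(0),cv2.minEnclosingCircle((T[:,:2]*1000).astype(np.float32)))
m=ok&(v>250)&(v<300)&(u>320)&(u<370);
m=ok&(np.hypot(u-400,v-105)<60)&(P[...,2]>.07)&(P[...,2]<.082)&(P[...,0]<.599);print('saddle',P[m].min(0),P[m].max(0))
```

```text
knob [ 0.60164552 -0.02738409  0.1001042 ] [0.6326378  0.00414311 0.10944104] ((616.6441040039062, -11.58317756652832), 16.04094123840332)
saddle [ 0.57681616 -0.02645196  0.07061349] [0.59896251 0.00360071 0.07807443]
```

>>> apply_moves([
  [[-0.008,-0.04,0,0,0,0,0.06],[-0.008,-0.043,-0.01,0,0,0,0.06],[-0.008,-0.043,-0.02,0,0,0,0.06],[-0.008,-0.043,-0.03,0,0,0,0.06],[-0.008,-0.043,-0.04,0,0,0,0.06],[-0.0055,-0.0284,-0.05,0,0,0,0.06],[0,0,-0.02,0,0,0,0.06],[0,0,0,0,0,0,0.06]],
])

```text
time_s: 7.15
tool_pos: [0.5326, -0.3462, 0.0993]
orientation: [-0.005, 0.619, 0.785, 0.001]
wrist_force: [-1.0, 0.7, 0.5]
grip_width: 0.0602
gripper_force: 0.0
```

>>> apply_moves([
  [[0,-0.0145,-0.02,0,0,0,0.06],[0,0,-0.03,0,0,0,0.06],[0,0,-0.025,0,0,0,0.06],[0,0,-0.008,0,0,0,0.06],[0,0,0,0,0,0,0.06],[0,0,0,0,0,0,0.06]],
])

```text
time_s: 7.75
tool_pos: [0.5363, -0.3636, 0.0235]
orientation: [0.001, 0.618, 0.786, -0.0]
wrist_force: [-0.1, 0.5, 0.1]
grip_width: 0.0604
gripper_force: 0.0
```

>>> apply_moves([
  [[-0.004,0.0025,-0.004,0,0,0,0.06],[0,0,-0.003,0,0,0,0.06],[0,0,0,0,0,0,0.06],[0,0,0,0,0,0,0.03],[0,0,0,0,0,0,0.03],[0,0,0,0,0,0,0.03],[0,0,0,0,0,0,0.03],[0,0,0,0,0,0,0.03]],
], grip_force=30)

```text
time_s: 8.55
tool_pos: [0.5312, -0.3613, 0.0151]
orientation: [0.0, 0.618, 0.786, -0.0]
wrist_force: [0.2, -0.5, 3.0]
grip_width: 0.0374
gripper_force: 32.0
```

>>> apply_moves([
  [[0,0,0.02,0,0,0,0.03],[0,0,0.035,0,0,0,0.03],[0.004,0.025,0.03,0,0,0,0.03],[0.006,0.04,0,0,0,-4,0.03],[0.006,0.04,0,0,0,-4.6,0.03],[0.006,0.04,0,0,0,-5,0.03],[0.006,0.04,0,0,0,0,0.03],[0.002,0.03,0,0,0,0,0.03]],
])

```text
time_s: 9.35
tool_pos: [0.5607, -0.1433, 0.0992]
orientation: [-0.001, 0.707, 0.707, 0.0]
wrist_force: [0.9, -0.2, -0.5]
grip_width: 0.0369
gripper_force: 31.6
```

>>> apply_moves([
  [[0.001,0.03,0,0,0,0,0.03],[0.001,0.02,0,0,0,0,0.03],[0,0,0,0,0,0,0.03],[0,0,0,0,0,0,0.03]],
])

```text
time_s: 9.75
tool_pos: [0.5628, -0.0957, 0.0994]
orientation: [-0.0, 0.707, 0.708, -0.0]
wrist_force: [0.6, -0.2, -0.4]
grip_width: 0.0375
gripper_force: 31.6
```

Run:
```python
from h import *
c=shot('scene','s2.png');print(arm.sense()['tool_pos'])
P=cloud(c);np.savez('/tmp/s2',img=c['image'],P=P,z=c['z_map'])
```

```text
[ 0.56286942 -0.09641317  0.09951674]
```

View pics/s2.png

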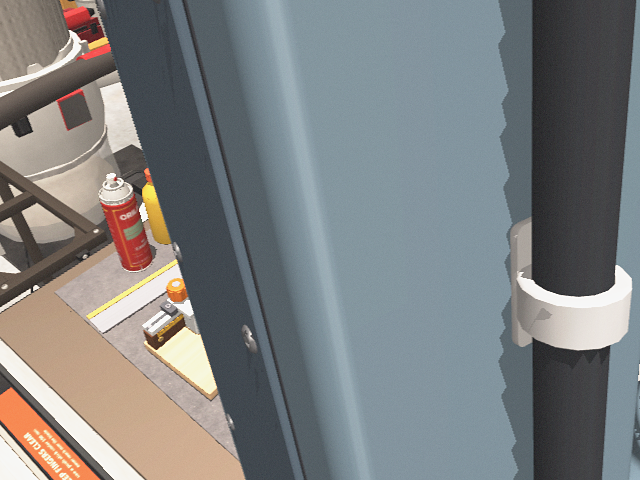

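The arm blocks the scene camera; only the stop at its end collar shows, at about (176,290). I'll lower by force and check with the wrist and side cameras.

>>> apply_moves([
  [[0.001,0.004,-0.02,0,0,0,0.03],[0,0,-0.02,0,0,0,0.03],[0,0,-0.015,0,0,0,0.03],[0,0,-0.004,0,0,0,0.03],[0,0,0,0,0,0,0.03],[0,0,0,0,0,0,0.03]],
])

```text
time_s: 10.4
tool_pos: [0.5645, -0.0925, 0.0413]
orientation: [0.0, 0.707, 0.707, 0.0]
wrist_force: [0.7, -0.3, 0.4]
grip_width: 0.0371
gripper_force: 31.5
```

>>> apply_moves([
  [[0,0,-0.002,0,0,0,0.03],[0,0,-0.002,0,0,0,0.03],[0,0,-0.001,0,0,0,0.03],[0,0,0,0,0,0,0.03]],
])

```text
time_s: 10.8
tool_pos: [0.5645, -0.0921, 0.0371]
orientation: [0.001, 0.707, 0.707, 0.0]
wrist_force: [-2.1, 0.8, 8.5]
grip_width: 0.037
gripper_force: 32.5
```

>>> apply_moves([
  [[0,0,0,0,0,0,0.043],[0,0,0,0,0,0,0.043],[0,0,0,0,0,0,0.043],[0,0,0.02,0,0,0,0.043],[-0.005,0,0.05,0,0,0,0.043],[-0.02,0,0.05,0,0,0,0.043],[-0.02,-0.03,0.05,0,0,0,0.043],[-0.02,-0.05,0.02,0,0,0,0.05]],
])

```text
time_s: 11.6
tool_pos: [0.5081, -0.1593, 0.2143]
orientation: [0.003, 0.706, 0.709, 0.001]
wrist_force: [1.1, -1.7, -0.6]
grip_width: 0.0501
gripper_force: 0.0
```

>>> apply_moves([
  [[0,-0.03,0,0,0,0,0.06],[0,0,0,0,0,0,0.06],[0,0,0,0,0,0,0.06]],
])

```text
time_s: 11.9
tool_pos: [0.5064, -0.1901, 0.2095]
orientation: [-0.0, 0.708, 0.706, 0.0]
wrist_force: [0.7, -0.9, 0.4]
grip_width: 0.0599
gripper_force: 0.0
```

Run:
```python
from h import *
s,c,P=wrist('w3.png');np.savez('/tmp/w3',img=c['image'],P=P,z=c['z_map']);print(s['time_s'],s['tool_pos'],s['wrist_force'])
```

```text
11.9 [ 0.5064079  -0.1900783   0.20951504] [ 0.69113719 -0.92312082  0.38969917]
```

View pics/w3.png

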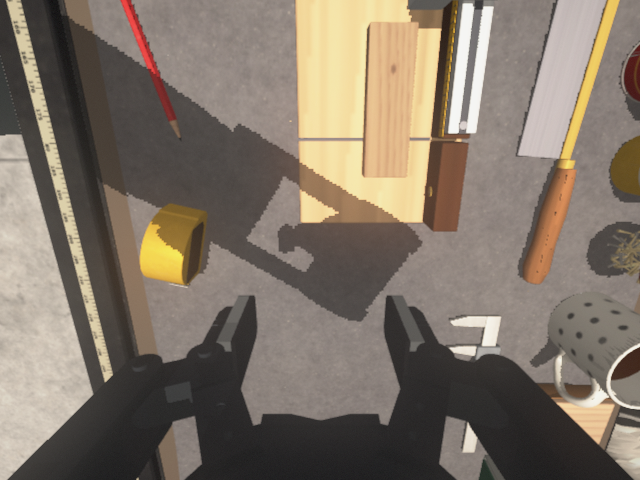

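The board lies flat on the base, parallel to the fence, at about (390,100) with its near end at row 177.

Run:
```python
from h import *
d=np.load('/tmp/w3.npz');P=d['P'];ok=d['z']>0
v,u=np.mgrid[0:480,0:640]
m=ok&(u>350)&(u<430)&(v<190)&(P[...,2]>.035)&(P[...,2]<.047)
k,l,st,_=cv2.connectedComponentsWithStats(m.astype(np.uint8));i=1+st[1:,4].argmax();B=P[l==i]
print('board z',np.median(B[:,2]),cv2.minAreaRect((B[:,:2]*1000).astype(np.float32)),B.min(0),B.max(0))
m=ok&(u>420)&(u<475)&(v>145)&(v<225)&(P[...,2]>.048);F=P[m];print('fence',F.min(0),F.max(0))
```

```text
board z 0.03982936611433166 ((563.7396850585938, -92.34519958496094), (38.53062057495117, 120.01229858398438), 0.15065668523311615) [ 0.54441241 -0.15232365  0.03504782] [ 0.58298543 -0.03236961  0.04316591]
fence [ 0.60506941 -0.19272155  0.04803775] [ 0.62810652 -0.12466895  0.05694426]
```

>>> apply_moves([
  [[0,0.01,0,0,0,8.2,0.05],[0,0.01,0,0,0,8.2,0.05],[0,0.01,0,0,0,8.2,0.05],[0,0.01,0,0,0,8.2,0.05],[0,0.01,0,0,0,8.2,0.05],[0,0.01,0,0,0,8.2,0.05],[0,0.01,0,0,0,8.2,0.05],[0,0.01,0,0,0,8.2,0.05]],
])

```text
time_s: 12.75
tool_pos: [0.5064, -0.1077, 0.209]
orientation: [-0.001, 0.207, 0.978, 0.0]
wrist_force: [1.1, 0.3, -0.5]
grip_width: 0.0499
gripper_force: 0.0
```

>>> apply_moves([
  [[0.002,0.009,-0.03,0,0,8.2,0.05],[0.002,0.009,-0.03,0,0,8.2,0.05],[0.003,0,-0.03,0,0,8,0.05],[0,0,0,0,0,0,0.05],[0,0,0,0,0,0,0.05]],
])

```text
time_s: 13.25
tool_pos: [0.5133, -0.0907, 0.1195]
orientation: [-0.001, 0.001, 1.0, 0.0]
wrist_force: [0.2, -1.3, 0.2]
grip_width: 0.0502
gripper_force: 0.0
```

>>> apply_moves([
  [[0,-0.0015,-0.03,0,0,0,0.05],[0,0,-0.03,0,0,0,0.05],[0,0,-0.015,0,0,0,0.05],[0,0,-0.003,0,0,0,0.05],[0,0,0,0,0,0,0.05],[0,0,0,0,0,0,0.05]],
])

```text
time_s: 13.85
tool_pos: [0.5152, -0.0938, 0.0437]
orientation: [0.001, 0.0, 1.0, -0.001]
wrist_force: [0.3, 0.3, -0.1]
grip_width: 0.0496
gripper_force: 0.0
```

>>> apply_moves([
  [[0,0,-0.003,0,0,0,0.05],[0.008,0,0,0,0,0,0.05],[0.007,0,0,0,0,0,0.05],[0.007,0,0,0,0,0,0.05],[0.006,0,0,0,0,0,0.05],[0.004,0,0,0,0,0,0.05],[0.002,0,0,0,0,0,0.05],[0,0,0,0,0,0,0.05]],
])

```text
time_s: 14.65
tool_pos: [0.548, -0.0932, 0.0387]
orientation: [0.0, -0.0, 1.0, 0.0]
wrist_force: [0.1, -0.7, -0.9]
grip_width: 0.0501
gripper_force: 0.0
```

>>> apply_moves([
  [[0.003,0,0,0,0,0,0.05],[0.002,0,0,0,0,0,0.05],[0.002,0,0,0,0,0,0.05],[0.001,0,0,0,0,0,0.05],[0.001,0,0,0,0,0,0.05],[0,0,0,0,0,0,0.05]],
])

```text
time_s: 15.25
tool_pos: [0.5569, -0.0933, 0.0389]
orientation: [0.0, -0.0, 1.0, -0.0]
wrist_force: [0.2, 0.2, 0.3]
grip_width: 0.0504
gripper_force: 0.0
```

>>> apply_moves([
  [[0.001,0,0,0,0,0,0.05],[0.001,0,0,0,0,0,0.05],[0.001,0,0,0,0,0,0.05],[0.001,0,0,0,0,0,0.05],[0,0,0,0,0,0,0.05]],
])

```text
time_s: 15.75
tool_pos: [0.5572, -0.0932, 0.0385]
orientation: [-0.004, -0.0, 1.0, 0.0]
wrist_force: [-14.6, -2.1, 11.6]
grip_width: 0.05
gripper_force: 7.2
```

>>> apply_moves([
  [[-0.01,0,0,0,0,0,0.05],[-0.015,0,0,0,0,0,0.05],[0,0,0.04,0,0,0,0.03],[0,-0.03,0.04,0,0,0,0.01],[0.01,-0.04,0,0,0,0,0],[0.02,-0.03,0,0,0,0,0],[0.02,0,0,0,0,0,0],[0,0,0,0,0,0,0]],
])

```text
time_s: 16.55
tool_pos: [0.5875, -0.1946, 0.1192]
orientation: [0.001, 0.001, 1.0, -0.0]
wrist_force: [-0.3, 0.3, -0.2]
grip_width: -0.0002
gripper_force: 0.0
```

Run:
```python
from h import *
s=arm.sense();print(s['tool_pos'],s['orientation'],s['grip_width'],s['wrist_force'])
c=shot('side','d1.png');P=cloud(c);ok=c['z_map']>0
m=ok&(P[...,0]>.53)&(P[...,0]<.615)&(P[...,1]>-.2)&(P[...,1]<0)&(P[...,2]>.034)&(P[...,2]<.047)
k,l,st,_=cv2.connectedComponentsWithStats(m.astype(np.uint8));i=1+st[1:,4].argmax();B=P[l==i]
print(len(B),B.min(0),B.max(0),cv2.minAreaRect((B[:,:2]*1000).astype(np.float32)))
cv2.imwrite('pics/d1c.png',cv2.resize(c['image'][190:300,260:420,::-1],None,fx=4,fy=4))
```

```text
[ 0.58754318 -0.19460958  0.11924026] [ 1.39423631e-03  6.06988469e-04  9.99998749e-01 -4.35094570e-04] -0.00016173715675812293 [-0.26845649  0.33357291 -0.24092479]
608 [ 0.5662642  -0.19980703  0.03400517] [ 0.61417596 -0.003966    0.04697044] ((586.9329223632812, -102.12718200683594), (44.83060073852539, 197.17185974121094), 2.9309136867523193)
```

View pics/d1c.png

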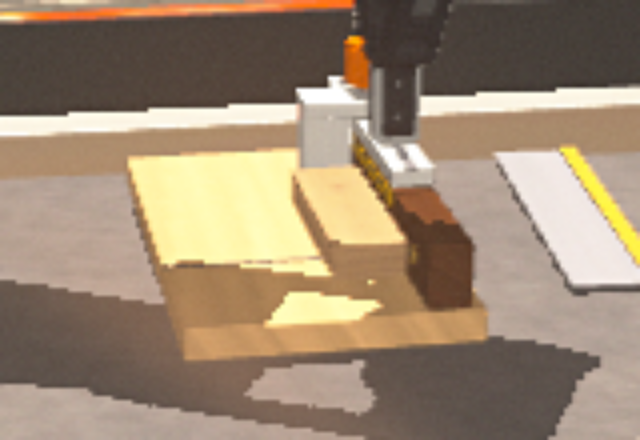

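The crop shows the board flush against the fence, with its end just short of the stop foot. Next I'll push the end.

>>> apply_moves([
  [[-0.0035,0,-0.03,0,0,0,0],[0,0,-0.03,0,0,0,0],[0,0,-0.014,0,0,0,0],[0,0,-0.004,0,0,0,0],[0,0,0,0,0,0,0],[0,0,0,0,0,0,0]],
])

```text
time_s: 17.2
tool_pos: [0.5832, -0.1937, 0.0423]
orientation: [0.001, -0.0, 1.0, -0.001]
wrist_force: [0.2, 0.4, 0.3]
grip_width: -0.0001
gripper_force: 0.0
```

>>> apply_moves([
  [[0,0.008,-0.002,0,0,0,0],[0,0.008,0,0,0,0,0],[0,0.007,0,0,0,0,0],[0,0.005,0,0,0,0,0],[0,0.003,0,0,0,0,0],[0,0,0,0,0,0,0]],
])

```text
time_s: 17.8
tool_pos: [0.5823, -0.1618, 0.0389]
orientation: [0.0, -0.0, 1.0, -0.0]
wrist_force: [0.4, 0.8, -0.2]
grip_width: 0.0
gripper_force: 0.0
```

>>> apply_moves([
  [[0,0.003,0,0,0,0,0],[0,0.002,0,0,0,0,0],[0,0.002,0,0,0,0,0],[0,0.001,0,0,0,0,0],[0,0.001,0,0,0,0,0],[0,0,0,0,0,0,0]],
])

```text
time_s: 18.4
tool_pos: [0.5824, -0.1537, 0.0389]
orientation: [0.0, -0.0, 1.0, -0.0]
wrist_force: [0.1, -3.2, -0.9]
grip_width: 0.0001
gripper_force: 1.4
```

>>> apply_moves([
  [[0,0.001,0,0,0,0,0],[0,0.001,0,0,0,0,0],[0,0.001,0,0,0,0,0],[0,0,0,0,0,0,0]],
])

```text
time_s: 18.8
tool_pos: [0.5825, -0.1533, 0.0393]
orientation: [0.0, 0.0, 1.0, -0.002]
wrist_force: [-2.0, -12.7, -0.4]
grip_width: 0.0004
gripper_force: 6.1
```

>>> apply_moves([
  [[0,-0.01,0,0,0,0,0],[0,-0.02,0,0,0,0,0],[0,0,0.04,0,0,0,0],[-0.03,0,0.04,0,0,0,0.05],[-0.03,0.04,0,0,0,0,0.05],[0,0.04,0,0,0,0,0.05],[0,0.019,0,0,0,0,0.05],[0,0,0,0,0,0,0.05]],
])

```text
time_s: 19.6
tool_pos: [0.5219, -0.0796, 0.1189]
orientation: [-0.0, -0.001, 1.0, 0.001]
wrist_force: [-0.9, -0.2, -0.5]
grip_width: 0.0501
gripper_force: 0.0
```

Run:
```python
from h import *
s,c,P=wrist('w4.png');print(s['tool_pos'],s['orientation'],s['grip_width'])
c=shot('side','d2.png')
cv2.imwrite('pics/d2c.png',cv2.resize(c['image'][190:300,260:420,::-1],None,fx=4,fy=4))
```

```text
[ 0.52188955 -0.07957722  0.11888802] [-1.48032285e-04 -1.16902585e-03  9.99999158e-01  5.44360707e-04] 0.05005355712528809
```

View pics/w4.png

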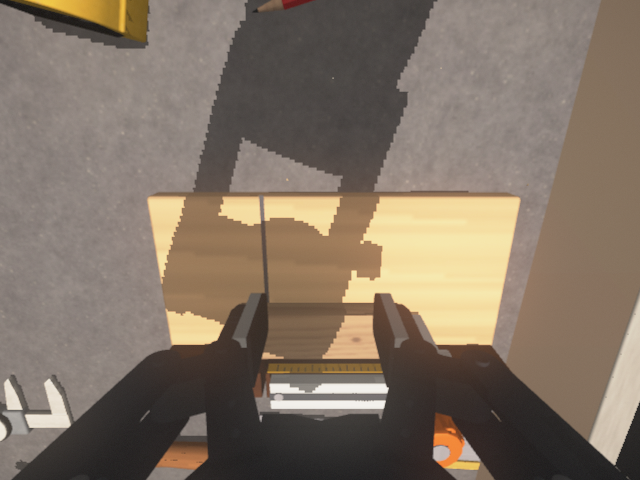

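The board sits by the fence at (320,330), partly hidden by the fingers. I'll give it a light second push at the fence.

>>> apply_moves([
  [[0,0,-0.04,0,0,0,0.05],[0,0,-0.03,0,0,0,0.05],[0,0,-0.008,0,0,0,0.05],[0.01,0,0,0,0,0,0.05],[0.01,0,0,0,0,0,0.05],[0.008,0,0,0,0,0,0.05],[0.004,0,0,0,0,0,0.05],[0,0,0,0,0,0,0.05]],
])

```text
time_s: 20.5
tool_pos: [0.5557, -0.0815, 0.0418]
orientation: [0.001, -0.0, 1.0, -0.0]
wrist_force: [0.4, 0.5, 0.7]
grip_width: 0.0499
gripper_force: 0.0
```

>>> apply_moves([
  [[0.001,0,0,0,0,0,0.05],[0.001,0,0,0,0,0,0.05],[0.001,0,0,0,0,0,0.05],[0.001,0,0,0,0,0,0.05],[0,0,0,0,0,0,0.05]],
])

```text
time_s: 21.0
tool_pos: [0.5571, -0.0812, 0.0407]
orientation: [-0.001, -0.0, 1.0, 0.0]
wrist_force: [-4.6, -1.6, 3.7]
grip_width: 0.0501
gripper_force: 2.4
```

>>> apply_moves([
  [[-0.01,0,0,0,0,0,0.05],[-0.02,0,0,0,0,0,0.05],[0,0,0.05,0,0,0,0.05],[0,0,0.05,0,0,0,0.05],[0,0,0.05,0,0,0,0.05],[0.03,0,0.04,0,0,0,0.05],[0.04,0,0,0,0,0,0.05],[0.04,0,0,0,0,0,0.05]],
])

```text
time_s: 21.8
tool_pos: [0.6402, -0.0816, 0.2337]
orientation: [0.003, 0.0, 1.0, -0.001]
wrist_force: [0.6, -1.0, 0.0]
grip_width: 0.05
gripper_force: 0.0
```

>>> apply_moves([
  [[0.02,0,0,0,0,0,0.05],[0,0,0,0,0,0,0.05],[0,0,0,0,0,0,0.05]],
])

```text
time_s: 22.1
tool_pos: [0.6574, -0.0811, 0.23]
orientation: [-0.001, -0.0, 1.0, 0.0]
wrist_force: [-0.3, -0.2, 0.1]
grip_width: 0.0499
gripper_force: 0.0
```

Run:
```python
from h import *
s,c,P=wrist('w5.png');ok=c['z_map']>0;print(s['time_s'],s['tool_pos'],s['wrist_force'])
m=ok&(P[...,0]>.53)&(P[...,0]<.602)&(P[...,1]>-.2)&(P[...,1]<.0)&(P[...,2]>.034)&(P[...,2]<.046)
k,l,st,_=cv2.connectedComponentsWithStats(m.astype(np.uint8));i=1+st[1:,4].argmax();B=P[l==i]
print('board',np.median(B[:,2]),B.min(0),B.max(0),cv2.minAreaRect((B[:,:2]*1000).astype(np.float32)))
m=ok&(P[...,2]>.1)&(P[...,2]<.12)&(P[...,0]>.59)&(P[...,0]<.65)&(abs(P[...,1]+.012)<.03);print('knob',cv2.minEnclosingCircle((P[m][:,:2]*1000).astype(np.float32)))
```

```text
22.1 [ 0.6573951  -0.08113911  0.22995143] [-0.28315427 -0.18472339  0.06478287]
board 0.03983615492752096 [ 0.56794142 -0.13997538  0.03703265] [ 0.6019851  -0.01996936  0.04269928] ((585.0014038085938, -79.98899841308594), (120.00223541259766, 34.02142333984375), 89.93402862548828)
knob ((616.6972045898438, -11.194433212280273), 16.048429489135742)
```

View pics/w5.png

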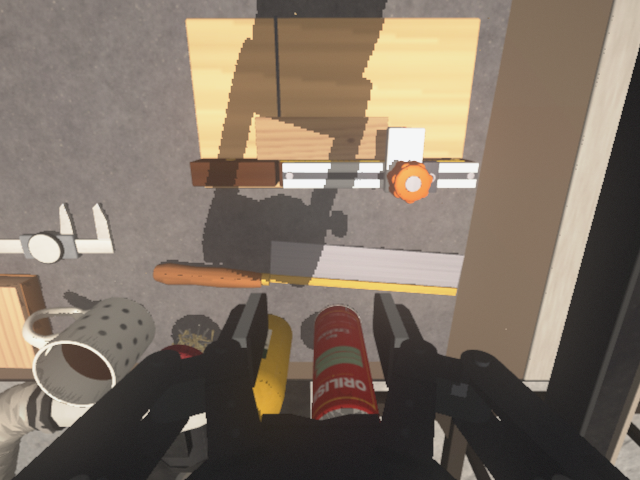

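The picture shows the board flush along the fence at (320,138), its end against the stop foot at (388,140). The knob (413,183) has not moved from home, and the numbers agree: the board's front face is at x 0.568, 38 mm from the fence face, and its end is at y -0.020, at the stop face.

```bash
python3 -c "
from cell import arm
print(arm.finish_job())"
```

```text
the job is handed in; nothing more can be done
None
```

The job is handed in: the stop is fully home against the end collar, and the board lies flat, flush to the fence and butted against the stop. The tape measure and calliper were not touched, and it took about 22 s of robot time.

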